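Release the orange battery from the desk dispenser

ROBOT

A 7-joint arm with a two-finger parallel gripper is mounted at the origin on the work surface. World frame = base frame: x ahead of the robot, y to its left, z up, the work surface at z = 0. Lengths are in mm, angles in rad, forces in N, time in s.
With the tool pointing down it reaches from about 400 to 850 mm from the base axis. Payload 10.4 kg.
Tool frame: the origin (TCP) lies on the centre line of the jaws, within the pads' length; the fingertips stand manip.tips_ahead ahead of it and the grasp point (between the pads) is the TCP (manip.tips_ahead is the distance from the TCP to the fingertips, in mm); x points along the fingers, z is the direction in which the jaws open and shut, and the axes are right-handed (so a half turn about x gives the same grasp; the last joint's range is limited). The gripper opens to 87 mm and grips with 3 to 60 N. Pads are 19 mm wide; open, the fingers measure 117 mm over their backs; the gripper's body (75 mm by 190 mm) begins 51 mm behind the grasp point.
Start: joints at [1.302, 0.332, -0.065, 1.46, 0.022, 1.35, -0.088], TCP at [152.103, -606.23, 241.576] pointing down, gripper open.
Joint ranges: [-2.6, 2.6], [-0.5, 2.12], [-1.47, 1.34], [0.16, 2.42], [-1.27, 4.41], [0.06, 2.06], [-2.6, 2.6]. Speed limits (rad/s): [2.22, 2.22, 2.79, 2.79, 3.14, 3.14, 3.14].

INTERFACE

Orientations are given as a unit quaternion [w, x, y, z].
In Python, from rig import readout, imaging, manip, finder gives the robot as it stands. The module is installed in compiled form; this text tells all that it offers.
- The arm moves only by the tool jog_arm, never from a script. Its arguments are lists of equal length, an entry for each row: "delta_pos": the shift along the tool's x, y, z in cm, a list of three; "spin": the turn about the tool's x in degrees; "hand": the opening, from 0 (shut) to 1 (fully open). In form: {"delta_pos": [[tx, ty, tz], ...], "spin": [spin, ...], "hand": [hand, ...]}. A call has 1 to 8 rows; each row is the pose to reach, as a shift and turn from the pose commanded when the call began, along the tool's axes at that moment; what a row does not reach only later rows make up. A row lasts 1/8 s, in which the tool goes at most 62.5 mm and 10.7 degrees, less where a joint would pass 70% of its speed; a pose out of reach is approached as far as the arm can. A call with a gripper value outside its range is refused whole. The fingers move at their own pace and stop on an object; "squeeze" is the grip in N (left out, the last holds). Time passes only in rows, so rows that repeat a pose let the fingers close. It gives the time, the measured TCP pose, the force and the opening at its end, in the units of the state.
- readout.sense(): the state, without advancing time (a new reading comes with each control period).
- imaging.get_image(name): name is "scene" or "top" or "wrist"; returns (picture, depth): 420x560x3 uint8, red, green, blue; 420x560 float32, mm along the optical axis (not along the pixel's ray), 0 where there is no reading.
- imaging.camera_model(name): a dict with "vfov" (degrees; the focal length in pixels is half the picture's height over the tangent of half this angle, whatever the lens; pixels are square), "cx", "cy" (the principal point, pixels), "R" (3x3) and "t" (3): a world point X has camera coordinates R X + t. Camera axes: x right, y down, z forward; pixel columns grow to the right and rows downward; lengths in mm; the calibration is good to about 2 mm. A picture is of the moment at which its call begins: read the wrist's pose just before it. camera_model takes no time and is no camera call; for the wrist camera it gives the pose at the moment of the call.
- manip.sign_off(): hands the job in, once; it reports no verdict.
Trained networks look in the newest picture that a camera, given by its name, has taken for a name from the list of things; names that differ only in an ending like _2 or _b are one class to them, and where a whole thing is asked for, a point or a joint stands for the part that bears it (a point fixed in the world has none). Each returns a list of dicts, best first, with "p" (0 to 1); they miss things now and then, are a little off and sometimes report something else, mostly with a low value. They report only what shows in the picture. A call takes as long as a camera call. They do not tell look-alikes from the thing itself.
- finder.regions_of(camera, label): "mask" (420x560 bool, what is visible of it) and "point" ([column, row] in pixels, amid what is visible of it).
The state is a dict: "t": time; "joints": joint angles; "qvel": joint speeds; "joint_torque": joint torques, N m; "eef_pos": TCP position; "tool_rot": TCP orientation; "ft_force": force on the tool from outside, world axes, zero at the start; "torque": the same for the moment, N m; "gripper_width": finger opening in mm.
Only numpy, scipy, OpenCV 4.12 (cv2) and the standard library are available. Lean on these libraries where they do the work, as an engineer would, in place of code of your own. Each camera call takes 0.05 s, during which the arm holds its last target. There are 200 camera calls.

TASK

Press down the black paddle of the dispenser lane that holds the orange battery with your fingertips, so that its gate lifts and the battery rolls down into the tray by itself, then let the paddle come back up so that the gate shuts. Leave the other paddle alone and the blue battery behind its gate; do not touch or pick up either battery, and leave the other things on the desk where they are.

Things in the scene. Friction and masses are not known exactly. Their poses are not given: they have to be found in the camera images.
- dispenser: fixed wooden two-lane battery dispenser, 235 deep (x), 140 wide, 420 over the paddles, 80 tall at the back, pivot posts 96. Origin on the desk, mid-width; x to its back, y to its left. White ramps at y +33 (left lever) and -33 (right lever) slope down to -x: red gates at x -30, lip at x -50, then a grey tray pocket per lane, x -124 to -50, floor 20 high, walls 42. All in mm.
- battery_orange: C-size battery lying on its side, 26 mm diameter, 50 mm long, orange sleeve with one brass end, 65 g. Origin at its centre; its y axis runs along the cylinder. It starts against the shut gate of one lane (which one varies; the other battery has the other lane), at x -15, y +33 or -33, z 61 mm in the dispenser frame, and rolls down by itself once the gate is lifted.
- battery_blue: C-size battery lying on its side, 26 mm diameter, 50 mm long, blue sleeve with one brass end, 65 g. Origin at its centre; its y axis runs along the cylinder. It starts against the shut gate of one lane (which one varies; the other battery has the other lane), at x -15, y +33 or -33, z 61 mm in the dispenser frame, and rolls down by itself once the gate is lifted.
- pad_left (a point): centre of the top face of the black left paddle, a 42 x 40 mm pad, 6 mm thick, at the outer end of the left lever. At rest 106 mm above the desk, at x -30, y +174 mm in the dispenser frame, tilted 0.2 rad, outer edge higher. Nothing stands under it; it moves with the lever.
- pad_right (a point): centre of the top face of the black right paddle, a 42 x 40 mm pad, 6 mm thick, at the outer end of the right lever. At rest 106 mm above the desk, at x -30, y -174 mm in the dispenser frame, tilted 0.2 rad, outer edge higher. Nothing stands under it; it moves with the lever.
- lever_left (a joint): left lever angle, rad: 0 at rest, gate shut; grows as its outer paddle is pressed down; stop at 0.5 (paddle 36 mm lower). Pivot along the dispenser x axis, 75 mm inward of the paddle, 85 mm above the desk. Its red gate, at the inner end, lets the battery pass from about 0.35. A spring returns it: about 1 N at the paddle to start, 3 N fully down, then a firm stop.
- lever_right (a joint): right lever angle, rad: 0 at rest, gate shut; grows as its outer paddle is pressed down; stop at 0.5 (paddle 36 mm lower). Pivot along the dispenser x axis, 75 mm inward of the paddle, 85 mm above the desk. Its red gate, at the inner end, lets the battery pass from about 0.35. A spring returns it: about 1 N at the paddle to start, 3 N fully down, then a firm stop.
- battery_spare: upright green battery, 26 mm across, 50 mm tall, standing near the front left corner of the dispenser; origin at the centre of its underside
- tape: blue ring of tape lying flat, 64 mm across, 19 mm high, behind the right lever; origin at the centre of its underside
- stapler: black stapler, 110 x 34 mm, 36 mm high, behind the left lever; origin at the centre of its underside, x along its length
- mug: white mug, 82 mm across, 92 mm tall, handle on one side, left side of the desk; origin at the centre of its underside
- glasses_case: dark glasses case, 160 x 62 x 38 mm, right part of the desk; origin at the centre of its underside
- glue: yellow glue jar with red lid, 40 mm across, 90 mm tall, far middle of the desk; origin at the centre of its underside
- mouse: black computer mouse, 105 x 62 x 32 mm, right side of the desk; origin at the centre of its underside
Mind the look-alikes: they are no part of the job. Of the things that look like the battery_orange, the smallest one is meant.

How it is judged:
By the outcome, as a careful person would: the job done as asked, in the order asked, and still so for the second after the job is handed in, with the robot touching nothing.
It also fails if it takes over 40 s, if anything falls off the work surface, if the arm or the gripper's body presses on something with over 40 N, if the wrist force passes 120 N, or if a joint passes its speed limit or range.

## Working session

There is one attempt and no reset: what is moved stays moved. The work goes in short steps, Python scripts to look and compute and a tool call to move; the robot and the scene stay as the last step left them, time stands still between calls to the robot, and variables do not carry over. Pictures are saved under pics/ and viewed, about 8 in all and at most 12, crops included, and the job is handed in when it is done.

Besides the shell and the picture viewer there is one more tool, called after "Call:" by a JSON object that holds its "fn" and its "kwargs". jog_arm: Moves the arm, as the interface text tells. Its arguments: {"type":"object","properties":{"delta_pos":{"type":"array"},"spin":{"type":"array"},"hand":{"type":"array"},"squeeze":{"type":"number"}},"required":["delta_pos","spin","hand"]}

```bash
mkdir -p pics; cat > h.py <<'E'
import numpy as np,cv2
from rig import readout,imaging,manip,finder
def w(cam,px,d,m=None):
    m=m or imaging.camera_model(cam); f=210/np.tan(np.radians(m["vfov"])/2)
    c=np.array([(px[0]-m["cx"])/f*d,(px[1]-m["cy"])/f*d,d]); return np.array(m["R"]).T@(c-np.array(m["t"]))
def save(n,p): cv2.imwrite(f"pics/{n}.png",cv2.cvtColor(p,cv2.COLOR_RGB2BGR))
E
python3 - <<'E'
from h import *
s=readout.sense();print(s["eef_pos"],s["tool_rot"],s["gripper_width"],manip.tips_ahead)
for c in("scene","top"):
    p,d=imaging.get_image(c);save(c+"0",p)
    for l in("battery_orange","battery_blue","pad_left","pad_right","dispenser","tape","stapler"):
        for r in finder.regions_of(c,l)[:3]:
            m=r["mask"]&(d>0); u,v=map(int,r["point"])
            ys,xs=np.nonzero(m); z=np.median(d[m]) if m.any() else 0
            print(c,l,round(r["p"],2),(u,v),m.sum(),np.round(w(c,(u,v),d[v,u])).tolist(), [xs.min(),xs.max(),ys.min(),ys.max()] if m.any() else 0)
E
python3 -c "
import cv2,numpy as np
cv2.imwrite('pics/both.png',cv2.resize(np.vstack([cv2.imread('pics/top0.png')]),(784,588)))"
```

```text
[ 151.9707175  -605.87011927  240.74997158] [ 0.55710605  0.43521698  0.55794372 -0.43464678] 87.02387065815121 19.0
scene battery_orange 0.76 (367, 178) 245 [507.0, 278.0, 34.0] [np.int64(359), np.int64(376), np.int64(169), np.int64(187)]
scene battery_orange 0.68 (309, 200) 146 [564.0, 79.0, 71.0] [np.int64(301), np.int64(318), np.int64(198), np.int64(207)]
scene battery_orange 0.66 (383, 237) 320 [712.0, 250.0, 38.0] [np.int64(374), np.int64(393), np.int64(223), np.int64(249)]
scene battery_blue 0.74 (287, 200) 150 [548.0, 19.0, 70.0] [np.int64(277), np.int64(294), np.int64(194), np.int64(203)]
scene battery_blue 0.39 (139, 273) 1296 [655.0, -412.0, 39.0] [np.int64(123), np.int64(155), np.int64(247), np.int64(304)]
scene pad_left 0.66 (351, 196) 394 [595.0, 190.0, 94.0] [np.int64(306), np.int64(368), np.int64(187), np.int64(200)]
scene pad_right 0.68 (245, 185) 329 [415.0, -75.0, -2.0] [np.int64(230), np.int64(290), np.int64(174), np.int64(194)]
scene dispenser 0.64 (295, 204) 4767 [553.0, 42.0, 49.0] [np.int64(230), np.int64(368), np.int64(171), np.int64(249)]
scene dispenser 0.3
[... 1492 characters left out ...]
 np.int64(294)]
top pad_right 0.63 (325, 255) 356 [477.0, -92.0, 107.0] [np.int64(276), np.int64(338), np.int64(238), np.int64(267)]
top dispenser 0.68 (270, 231) 5618 [546.0, 49.0, 50.0] [np.int64(195), np.int64(339), np.int64(179), np.int64(279)]
top dispenser 0.36 (241, 168) 500 [727.0, 130.0, 34.0] [np.int64(222), np.int64(252), np.int64(153), np.int64(188)]
top tape 0.55 (211, 211) 415 [594.0, 202.0, 99.0] [np.int64(195), np.int64(256), np.int64(200), np.int64(230)]
top tape 0.52 (331, 216) 193 [593.0, -121.0, 1.0] [np.int64(312), np.int64(334), np.int64(205), np.int64(227)]
top stapler 0.85 (240, 169) 494 [723.0, 133.0, 36.0] [np.int64(223), np.int64(252), np.int64(154), np.int64(187)]
```

View pics/both.png

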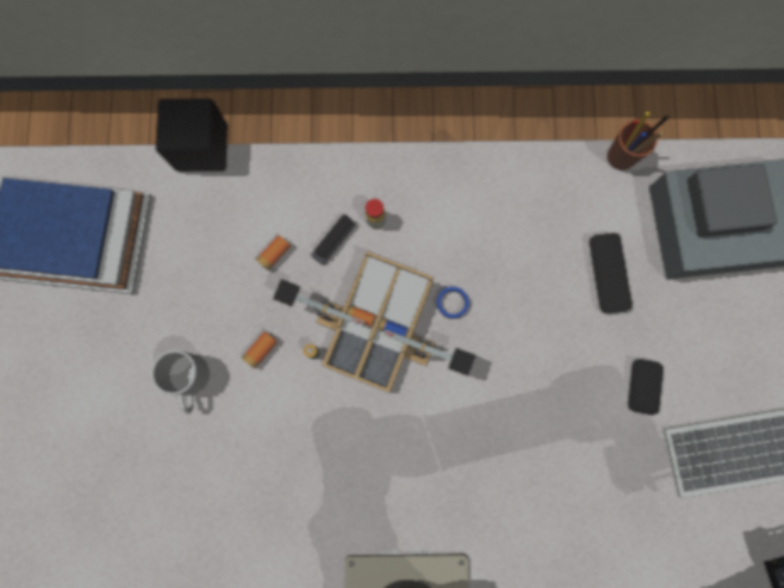

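View pics/scene0.png

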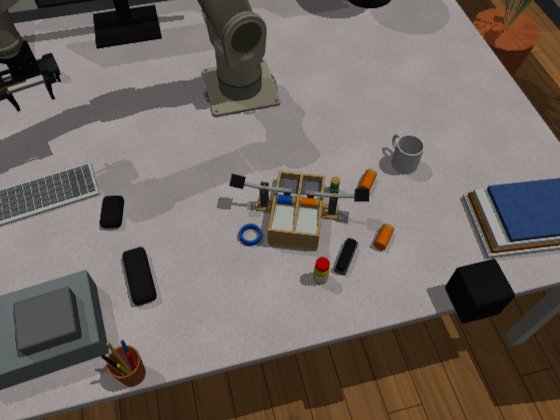

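The top view (784 px wide) shows three orange batteries: (273,252) and (260,349) lie on the desk and look larger, and (362,317) lies in the dispenser's left lane. The third is the smallest and the only one behind a gate, so it is the one meant. Its paddle is the left one, at about (287,293). I'll confirm this in an enlarged crop and refine the pad centres.

```bash
python3 - <<'E'
from h import *
def inter(c,px,z):
    a=w(c,px,500.);b=w(c,px,1000.); return a+(b-a)*(z-a[2])/(b[2]-a[2])
for c,seeds in(("top",((204,209),(330,259))),("scene",((362,195),(237,181)))):
    p,d=imaging.get_image(c)
    if c=="top": save("crop",cv2.resize(p[140:290,170:370],(800,600),interpolation=cv2.INTER_CUBIC))
    else: save("crop2",cv2.resize(p[150:260,215:405],(760,440),interpolation=cv2.INTER_CUBIC))
    for u,v in seeds:
        m=np.zeros(d.shape,np.uint8);m[v-14:v+15,u-14:u+15]=1
        dk=((p.max(2)<55)&(m>0)).astype(np.uint8)
        n,l,st,ce=cv2.connectedComponentsWithStats(dk); i=1+np.argmax(st[1:,4]); 
        ys,xs=np.nonzero(l==i); P=np.array([w(c,(x,y),d[y,x]) for x,y in zip(xs,ys)]); k=P[:,2]>85
        print(c,ce[i].round(1),st[i],"int106",inter(c,ce[i],106).round(1),"depth",P[k].mean(0).round(1),np.ptp(P[k],axis=0).round(),k.sum())
E
```

```text
top [204.5 208.7] [197 202  16  15 147] int106 [599.5 217.6 106. ] depth [599.7 217.8 104.7] [37. 38. 14.] 147
top [329.7 258.1] [323 251  15  15 155] int106 [ 468.8 -104.   106. ] depth [ 468.9 -104.1  104.9] [36. 36. 14.] 155
scene [361.5 194.3] [354 188  15  13 177] int106 [603.9 215.7 106. ] depth [603.3 216.  105.2] [48. 44. 18.] 177
scene [237.  180.9] [230 174  15  14 160] int106 [ 474.5 -106.1  106. ] depth [ 473.7 -106.   105. ] [48. 43. 17.] 160
```

View pics/crop.png

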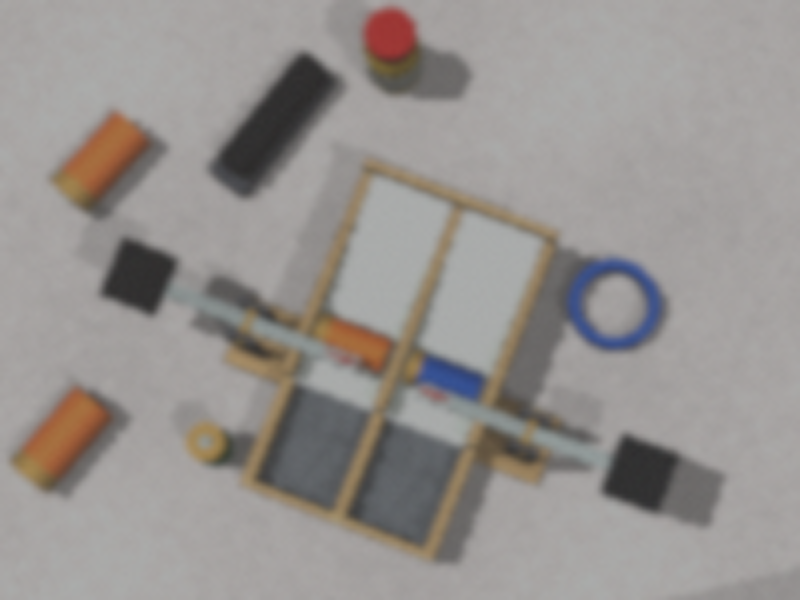

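The crop confirms it. The small orange battery is in the left lane at crop pixel (357,343), behind the left red gate. Its paddle is at crop (138,275), about world (601,217,106). The blue battery is in the right lane. I'll close the fingers and move over at height, turning the gripper's long side along the dispenser's x so it clears the lever.

Call:
{"fn": "jog_arm", "kwargs": {"delta_pos": [[0,35.6,-27.8],[0,35.6,-27.8],[0,35.6,-27.8],[0,35.6,-27.8],[0,35.6,-27.8],[0,35.6,-27.8],[0,35.6,-27.8],[0,35.6,-27.8]], "spin": [-10,-20,-30,-40,-50,-54,-54,-54], "hand": [0,0,0,0,0,0,0,0]}}

```text
t: 1.9
eef_pos: [432.1, -246.0, 242.0]
tool_rot: [0.695, 0.132, 0.694, -0.132]
ft_force: [0.4, -1.3, -1.0]
gripper_width: 15.0
```

```bash
cat > go.py <<'E'
from h import *
import sys
from scipy.spatial.transform import Rotation as R
s=readout.sense();q=s["tool_rot"];M=R.from_quat([q[1],q[2],q[3],q[0]]).as_matrix()
print(s["t"],s["eef_pos"].round(1),s["gripper_width"].round(1),s["ft_force"].round(1),"\n",M.round(3),"\ndelta cm",(M.T@(np.array(eval(sys.argv[1]))-s["eef_pos"])/10).round(2),s["joints"].round(2))
E
python3 go.py "[601,217,190]"
```

```text
Traceback (most recent call last):
  File "go.py", line 5, in <module>
    print(s["t"],s["eef_pos"].round(1),s["gripper_width"].round(1),s["ft_force"].round(1),"\n",M.round(3),"\ndelta cm",(M.T@(np.array(eval(sys.argv[1]))-s["eef_pos"])/10).round(2),s["joints"].round(2))
                                       ^^^^^^^^^^^^^^^^^^^^^^^^
AttributeError: 'float' object has no attribute 'round'
```

```bash
sed -i 's/s\["gripper_width"\].round(1)/round(s["gripper_width"],1)/' go.py; python3 go.py "[601,217,190]"
```

```text
1.9 [ 432.1 -246.   242. ] 15.0 [ 0.4 -1.3 -1. ] 
 [[ 0.001  0.367  0.93 ]
 [ 0.     0.93  -0.367]
 [-1.     0.001  0.001]] 
delta cm [ 5.23 49.26 -1.31] [ 0.9   0.08 -0.5   1.77  0.04  1.3   0.02]
```

Call:
{"fn": "jog_arm", "kwargs": {"delta_pos": [[0,49.3,-1.3],[0,49.3,-1.3],[0,49.3,-1.3],[0,49.3,-1.3],[0,49.3,-1.3],[0,49.3,-1.3],[0,49.3,-1.3],[0,49.3,-1.3]], "spin": [0,0,0,0,0,0,0,0], "hand": [0,0,0,0,0,0,0,0]}}

```text
t: 2.9
eef_pos: [602.7, 213.1, 241.2]
tool_rot: [0.694, 0.135, 0.694, -0.135]
ft_force: [1.0, -1.2, 0.5]
gripper_width: 0.3
```

Call:
{"fn": "jog_arm", "kwargs": {"delta_pos": [[2,0,0],[4.5,0,0],[6,0,0],[6,0,0]], "spin": [0,0,0,0], "hand": [0,0,0,0]}}

```text
t: 3.4
eef_pos: [601.5, 210.8, 180.4]
tool_rot: [0.694, 0.134, 0.695, -0.135]
ft_force: [-0.1, -0.0, 0.6]
gripper_width: 0.6
```

```bash
python3 go.py "[601,217,125]"; python3 - <<'E'
from h import *
m=imaging.camera_model("wrist");p,d=imaging.get_image("wrist");save("wr",p)
f=210/np.tan(np.radians(m["vfov"])/2)
s=readout.sense()
for P in ([601,217,106],s["eef_pos"]+np.array([0,0,-19])):
    c=np.array(m["R"])@P+np.array(m["t"]);print("px",(c[:2]/c[2]*f+[m["cx"],m["cy"]]).round())
E
```

```text
3.4 [601.5 210.8 180.4] 0.6 [-0.1 -0.   0.6] 
 [[-0.002  0.375  0.927]
 [-0.001  0.927 -0.375]
 [-1.    -0.002 -0.001]] 
delta cm [ 5.54  0.57 -0.27] [ 0.15  0.51 -0.77  1.47  0.36  1.31 -1.03]
px [273. 218.]
px [277. 266.]
```

View pics/wr.png

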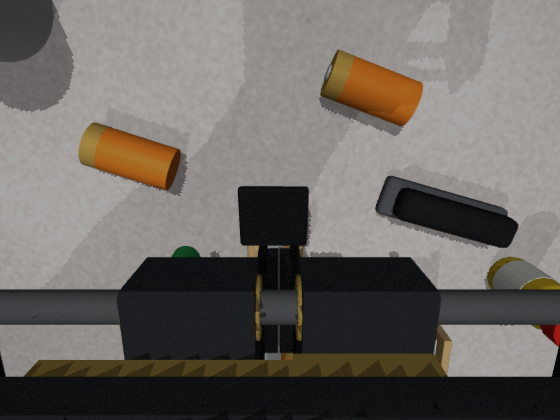

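The pad shows at (273,215) in the wrist view, where I predicted (273,218), so the estimate holds. Only a ~5 mm correction outward is needed. I'll press now.

Call:
{"fn": "jog_arm", "kwargs": {"delta_pos": [[2,0.5,-0.2],[4.5,0.5,-0.2],[5.5,0.5,-0.2],[6.5,0.5,-0.2],[7.5,0.5,-0.2],[8.2,0.5,-0.2],[8.7,0.5,-0.2],[8.7,0.5,-0.2]], "spin": [0,0,0,0,0,0,0,0], "hand": [0,0,0,0,0,0,0,0]}}

```text
t: 4.45
eef_pos: [601.9, 217.6, 94.5]
tool_rot: [0.694, 0.134, 0.694, -0.134]
ft_force: [0.7, 1.6, 2.7]
gripper_width: 0.4
```

Call:
{"fn": "jog_arm", "kwargs": {"delta_pos": [[0,0,0],[0,0,0],[0,0,0],[0,0,0],[0,0,0],[0,0,0]], "spin": [0,0,0,0,0,0], "hand": [0,0,0,0,0,0]}}

```text
t: 5.2
eef_pos: [601.9, 217.6, 94.6]
tool_rot: [0.694, 0.134, 0.694, -0.134]
ft_force: [1.2, 2.0, 2.8]
gripper_width: 0.2
```

```bash
python3 go.py "[601,217,125]"; python3 - <<'E'
from h import *
a,_=imaging.get_image("scene");b,_=imaging.get_image("top")
save("pr",np.vstack([cv2.resize(a[150:260,215:405],(518,300),interpolation=3),cv2.resize(b[165:290,180:396],(518,300),interpolation=3)]))
E
```

```text
5.2 [601.9 217.6  94.6] 0.2 [1.2 2.  2.8] 
 [[ 0.     0.373  0.928]
 [-0.     0.928 -0.373]
 [-1.     0.     0.   ]] 
delta cm [-3.04 -0.09 -0.05] [ 0.12  0.59 -0.74  1.55  0.42  1.16 -1.08]
```

View pics/pr.png

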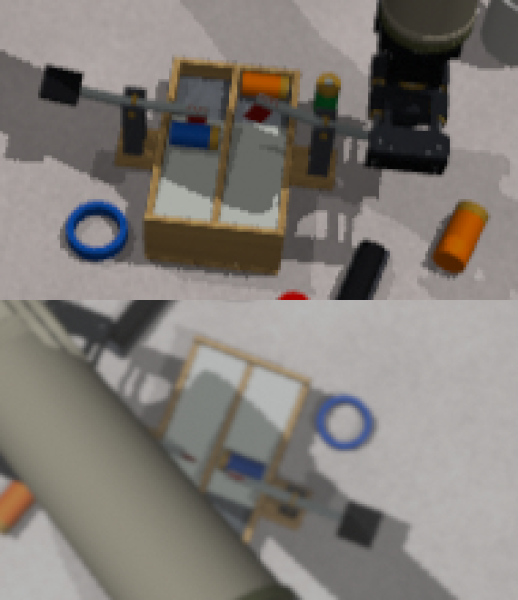

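The left gate is up and the orange battery is in the left tray pocket, at (265,83) in the scene crop. Blue is still behind its gate at (193,134). I'll lift slowly so the paddle follows the fingertips up, then move clear.

Call:
{"fn": "jog_arm", "kwargs": {"delta_pos": [[-1,0,0],[-2,0,0],[-3,0,0],[-4,0,0],[-6,0,0],[-9,0,0],[-13,0,0],[-15,0,0]], "spin": [0,0,0,0,0,0,0,0], "hand": [0,0,0,0,0,0,0,0]}}

```text
t: 6.3
eef_pos: [602.2, 218.2, 247.6]
tool_rot: [0.695, 0.135, 0.693, -0.134]
ft_force: [0.6, -0.3, -0.4]
gripper_width: 0.8
```

Call:
{"fn": "jog_arm", "kwargs": {"delta_pos": [[0,6,0],[0,10,0],[0,10,0],[0,10,0]], "spin": [0,0,0,0], "hand": [0,0,0,0]}}

```text
t: 6.8
eef_pos: [639.0, 310.0, 244.2]
tool_rot: [0.694, 0.134, 0.694, -0.135]
ft_force: [0.6, -0.7, 0.5]
gripper_width: 0.5
```

```bash
python3 go.py "[601,217,125]"; python3 - <<'E'
from h import *
a,_=imaging.get_image("scene");b,_=imaging.get_image("top")
save("end",np.vstack([cv2.resize(a[150:260,215:405],(518,300),interpolation=3),cv2.resize(b[165:290,180:396],(518,300),interpolation=3)]))
E
```

```text
6.8 [639.  310.  244.2] 0.5 [ 0.6 -0.7  0.5] 
 [[-0.001  0.373  0.928]
 [-0.001  0.928 -0.373]
 [-1.    -0.001 -0.   ]] 
delta cm [ 11.93 -10.03  -0.05] [-0.06  0.63 -0.76  1.16  0.42  1.5  -1.13]
```

View pics/end.png

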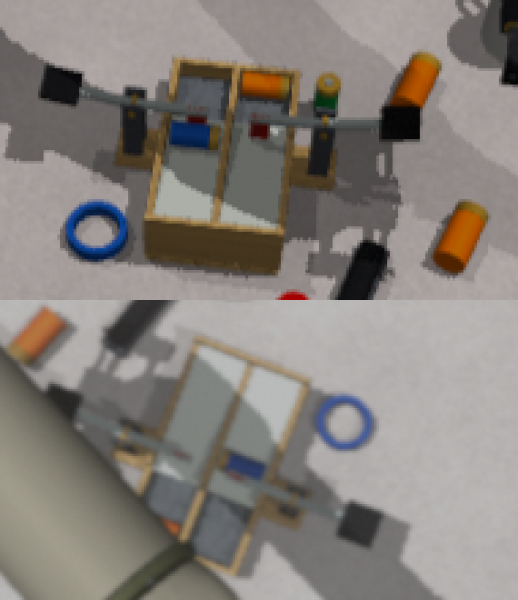

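The left paddle is back at its starting pixel (scene 361.7,195, against 361.5,194 before). The orange battery is in the tray, blue is held, and the arm is clear.

```bash
python3 -c "
from rig import manip; print(manip.sign_off())"
```

```text
the job is handed in; nothing more can be done
None
```

The job is done and handed in at about 7 s of the 40 s. I pressed the left paddle with the closed fingertips at about 3 N. Its gate lifted, the orange battery rolled into the left tray pocket, and I raised the fingers slowly so the lever came back up.

- **After release:** the last images show the left paddle within 1 px of its starting position and its gate down. The orange battery is in the tray and the blue one is still behind its gate.
- **Other things:** the right paddle was left alone. The other things in the final crops looked unmoved. The mug, glasses case and mouse were outside those crops, but the arm did not go near them.
- **Limits of the check:** in the last top view the arm partly hid the orange battery and the left paddle, so I judged those mainly from the scene camera. No check failed or disagreed.

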